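Plumb the supply pipe into the water cooler

ROBOT

A 6-joint arm with a two-finger parallel gripper is mounted at the origin on the work surface. World frame = base frame: x ahead of the robot, y to its left, z up, the work surface at z = 0. Lengths are in m, angles in rad, forces in N, time in s.
With the tool pointing down it reaches from about 0.375 to 0.9 m from the base axis. Payload 3.1 kg.
Tool frame: the origin (TCP) lies midway between the tips of the shut fingers; the grasp point (between the pads) lies 19 mm behind it; z points along the fingers, x is the direction in which the jaws open and shut, and the axes are right-handed (so a half turn about z gives the same grasp; the last joint's range is limited). The gripper opens to 85 mm and grips with 20 to 120 N. Pads are 22 mm wide; open, the fingers measure 114 mm over their backs; the gripper's body (76 mm by 85 mm) begins 54 mm behind the grasp point. The pads swing forward as they close: fully open they stand 13 mm farther back than shut.
Start: joints at [-1.409, 0.527, 1.433, -0, 1.181, -0.178], TCP at [0.208, -0.589, 0.231] pointing down, gripper open.
Joint ranges: [-3.08, 3.08], [-0.75, 2.2], [0.22, 2.44], [-1.43, 4.57], [0, 2.65], [-2.85, 2.85]. Speed limits (rad/s): [2.79, 2.79, 3.14, 3.14, 3.14, 3.14].

INTERFACE

Orientations are given as a unit quaternion [x, y, z, w].
In Python, from station import * gives the robot as it stands.
- The arm moves only by the tool servo_tool, never from a script. Its argument "targets" is a list of rows, each a list of 6 numbers: the shift along the tool's x, y, z in mm, then the turn, a rotation vector about the tool's x, y, z in degrees. A call has 1 to 10 rows; each row is the pose to reach, as a shift and turn from the pose commanded when the call began, along the tool's axes at that moment; what a row does not reach only later rows make up. A row lasts 1/8 s, in which the tool goes at most 62.5 mm and 10.7 degrees, less where a joint would pass 70% of its speed; a pose out of reach is approached as far as the arm can. A call with a gripper value outside its range is refused whole. "gripper" is the finger opening in mm, from 0 to 85.4, set as the call begins (left out, the last holds). The fingers move at their own pace and stop on an object; "newtons" is the grip in N (left out, the last holds). Time passes only in rows, so rows that repeat a pose let the fingers close. It gives the time, the measured TCP pose, the force and the opening at its end, in the units of the state.
- sense(): the state, without advancing time (a new reading comes with each control period).
- snapshot(name): name is "scene" or "top" or "wrist"; returns a dict with "color" (384x512x3 uint8, red, green, blue), "vfov" (degrees; the focal length in pixels is half the picture's height over the tangent of half this angle, whatever the lens; pixels are square), "cx", "cy" (the principal point, pixels), "R" (3x3) and "t" (3): a world point X has camera coordinates R X + t. Camera axes: x right, y down, z forward; pixel columns grow to the right and rows downward; lengths in m; the calibration is good to about 2 mm. A picture is of the moment at which its call begins. There is no depth.
- sign_off(): hands the job in, once; it reports no verdict.
The state is a dict: "t": time; "q": joint angles; "qd": joint speeds; "tau": joint torques, N m; "tcp_pos": TCP position; "tool_rot": TCP orientation; "force": force on the tool from outside, world axes, zero at the start; "ft_torque": the same for the moment, N m; "finger_gap": opening from 0.0 (shut) to 1.0 (fully open).
Only numpy, scipy, OpenCV 4.12 (cv2) and the standard library are available. Lean on these libraries where they do the work, as an engineer would, in place of code of your own. Each camera call takes 0.05 s, during which the arm holds its last target. There are 200 camera calls.

TASK

Connect the water cooler: take the short steel supply pipe that stands on the bench on its brass valve, and push its plain end fully home into the open push-fit port on the front of the cooler, past the seal until it bottoms, with the black valve handle on top so that it can be reached afterwards. Let go of it and do not disturb the jar, the can, the bottle or the carton.

Things in the scene. Friction and masses are not known exactly. Their poses are not given: they have to be found in the camera images.
- pipe: Supply pipe, one rigid piece 165 mm long, about 0.22 kg, standing on its tail at the start. Origin: centre of the tail's end face. z runs along the pipe from tail to plain end, x out through the valve handle. Brass hexagon tail nut 27 mm across flats from z 0 to 16 mm, neck 21 mm thick to z 20. Centre of mass at about z 45 mm. Lying, it rests on a valve flat, axis 14 mm above the bench.
- pipe_valve (a point): Centre of the pipe's square brass valve body, on the axis at z 41 mm: 28 x 28 mm, from z 20 to 62 mm, its flats square to the pipe's x and y. Next to it a brass hexagon nut, 24 mm across flats, from z 62 to 78 mm. Axes as pipe.
- pipe_handle (a point): Middle of the top of the black valve handle, 29 mm from the pipe's axis along the pipe's x, at z 41 mm. The handle is a bar 10 mm wide (y), 34 mm long (z) and 7 mm thick on a 10 mm round stem. It does not turn. Axes as pipe.
- pipe_tip (a point): Centre of the end face of the plain end, which goes into the port; z 165 mm. Plain steel pipe 15 mm in diameter from z 78 to 165 mm; the last 3 mm are chamfered by 1.5 mm. A thin black ring mark at z 135 mm comes level with the port's mouth when the pipe is home. Axes as pipe.
- inlet: The open push-fit port: white fitting 33 mm in diameter standing 48 mm out of the cooler's front face, grey collet ring 23 mm in diameter at its mouth. Origin: centre of the mouth, 75 mm above the bench. x is level and points the way the pipe is pushed in, square to the face; z is up. Bore 15.8 mm in diameter, flared to about 20 mm at the mouth.
- inlet_stop (a point): Point on the port's axis on the stop, 30 mm inside the mouth, where the pipe's end face comes to rest. A sprung rubber seal lies 17 mm deep: the pipe's end meets it about 12 mm deep, needs about 10 N to pass it and about 7 N to slide on; it then stays where it is left. Axes as inlet.
- outlet: The spare port: same fitting and frame as inlet, closed by a grey stop-end plug that stands 16 mm out of its mouth. Its axis lies 90 mm to one side of the open port, either left or right of it.
- cooler: Water cooler, fixed: metal case 260 mm deep (x), 300 mm wide (y), 260 mm high. Origin: centre of its underside. The front face, at x = -130 mm, carries both ports and looks along -x of this frame, roughly to the robot's right (world -y).
- jar: Bystander: closed glass jar 68 mm in diameter, 90 mm high, standing. Origin: centre of its underside.
- can: Bystander: drinks can 66 mm in diameter, 112 mm high, standing. Origin: centre of its underside.
- bottle: Bystander: green glass bottle 54 mm in diameter, 150 mm high, standing. Origin: centre of its underside.
- carton: Bystander: cardboard carton 100 mm (x) by 70 mm (y), 50 mm high. Origin: centre of its underside.

How it is judged:
At the end, for the whole second after the job is handed in: The pipe's plain end is in the open port to within 3 mm of the stop (at least 27 mm deep), within 3 mm of the port's axis and in line with it to 0.13 rad; the valve handle points up to within 0.4 rad; the pipe is let go and at rest (x of pipe_tip in the frame of inlet above 0.027 m and y of pipe_tip in the frame of inlet between -0.003 and 0.003 m and z of pipe_tip in the frame of inlet between -0.003 and 0.003 m and angle between the z axis of pipe and the x axis of inlet, either way round below 0.13 rad and angle between pipe's own x axis and vertical below 0.4 rad and linear speed of pipe below 0.01 m/s); the robot touches nothing.
It fails at once if the jar is shoved more than 30 mm or tipped (distance of jar from where it was at the start of the episode above 0.03 m or angle between jar's own z axis and vertical above 0.35 rad).
It fails at once if the can is shoved more than 30 mm or tipped (distance of can from where it was at the start of the episode above 0.03 m or angle between can's own z axis and vertical above 0.35 rad).
It fails at once if the bottle is shoved more than 30 mm or tipped (distance of bottle from where it was at the start of the episode above 0.03 m or angle between bottle's own z axis and vertical above 0.35 rad).
It fails at once if the carton is shoved more than 30 mm (distance of carton from where it was at the start of the episode above 0.03 m).
It also fails if it takes over 72 s, if anything falls off the work surface, if the arm or the gripper's body presses on something with over 40 N, if the wrist force passes 120 N, or if a joint passes its speed limit or range.

## Working session

There is one attempt and no reset: what is moved stays moved. The work goes in short steps, Python scripts to look and compute and a tool call to move; the robot and the scene stay as the last step left them, time stands still between calls to the robot, and variables do not carry over. Pictures are saved under pics/ and viewed, about 8 in all and at most 12, crops included, and the job is handed in when it is done.

Besides the shell and the picture viewer there is one more tool, called after "Request:" as a command line: name --pt "numbers of a row" for each row, then --argument value for the rest. servo_tool: Moves the arm, as the interface text tells. Its arguments: {"type":"object","properties":{"targets":{"type":"array","items":{"type":"array","items":{"type":"number"}}},"gripper":{"type":"number"},"newtons":{"type":"number"}},"required":["targets"]}

```bash
mkdir -p pics; ls; python3 - <<'E'
from station import *
import cv2,numpy as np
s=sense();print({k:np.round(v,3).tolist() for k,v in s.items()})
for n in("scene","top"):
    d=snapshot(n);cv2.imwrite(f"pics/{n}0.png",cv2.resize(d["color"][:,:,::-1],(800,600),interpolation=cv2.INTER_CUBIC));print(n,d["vfov"],d["cx"],d["cy"],np.round(d["R"],3).tolist(),np.round(d["t"],3).tolist())
    np.savez(f"{n}0.npz",**d)
E
```

```text
pics
{'t': 0.0, 'q': [-1.41, 0.528, 1.434, -0.0, 1.181, -0.179], 'qd': [0.002, 0.001, -0.001, 0.001, -0.0, 0.001], 'tau': [0.0, -44.234, -17.802, -0.0, 0.009, -0.0], 'tcp_pos': [0.208, -0.589, 0.23], 'tool_rot': [0.816, -0.577, -0.001, -0.001], 'force': [-0.535, 0.348, -0.07], 'ft_torque': [-0.012, 0.01, 0.027], 'finger_gap': 1.003}
scene 42.73873592854974 259.49683814411407 184.38552249551708 [[0.28, 0.96, -0.004], [0.63, -0.187, -0.753], [-0.724, 0.208, -0.657]] [-0.167, -0.238, 1.728]
top 42.5023713957561 253.90871726466443 189.44302962246948 [[-0.018, -1.0, -0.012], [-0.984, 0.019, -0.176], [0.176, 0.008, -0.984]] [0.057, 0.579, 1.384]
```

View pics/scene0.png

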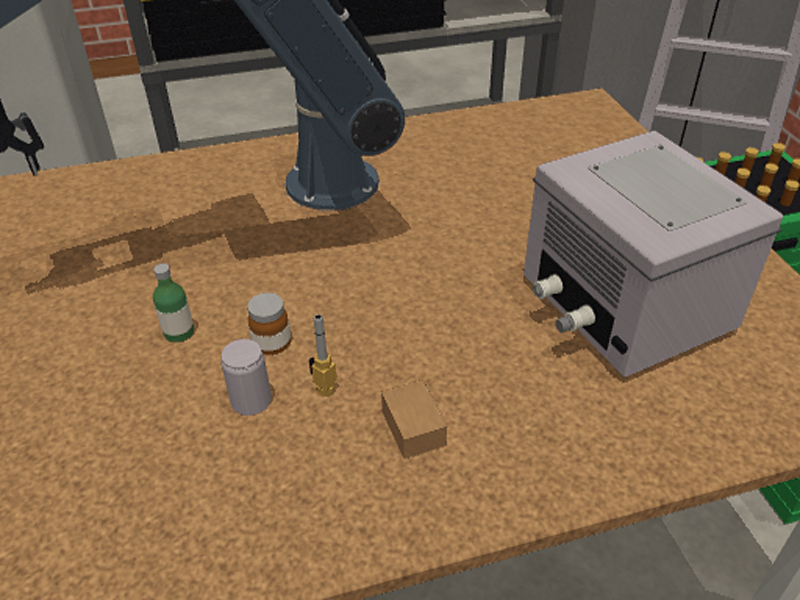

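View pics/top0.png

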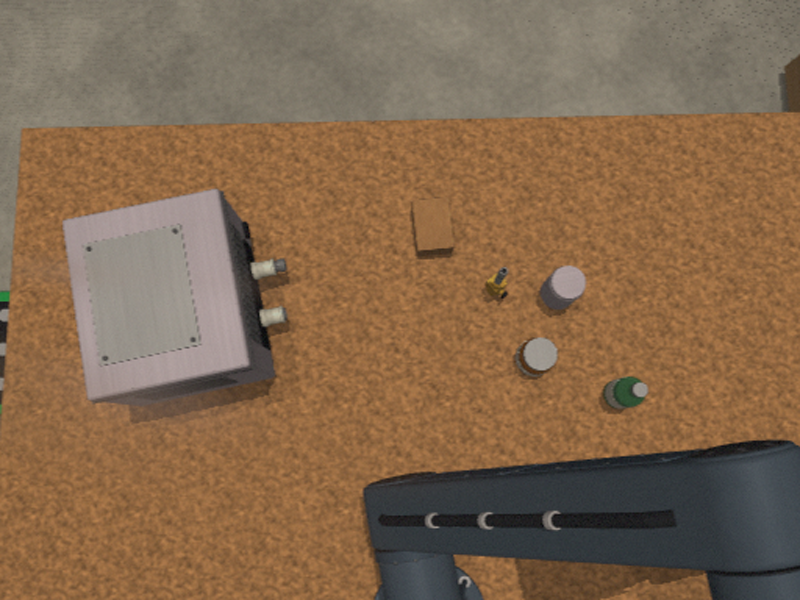

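```bash
cat > h.py <<'E'
import numpy as np,cv2
from scipy.spatial.transform import Rotation as Ro
def ray(d,u,v):
    f=192/np.tan(np.radians(float(d["vfov"]))/2);R,t=d["R"],d["t"]
    r=R.T@np.array([(u-d["cx"])/f,(v-d["cy"])/f,1.]);return -R.T@t,r/np.linalg.norm(r)
def plane(d,u,v,z):
    c,r=ray(d,u,v);return c+r*(z-c[2])/r[2]
def tri(*obs):
    A=0;b=0
    for d,u,v in obs:
        c,r=ray(d,u,v);P=np.eye(3)-np.outer(r,r);A=A+P;b=b+P@c
    X=np.linalg.solve(A,b);return X,[np.linalg.norm((np.eye(3)-np.outer(ray(d,u,v)[1],ray(d,u,v)[1]))@(X-ray(d,u,v)[0])) for d,u,v in obs]
def proj(d,X):
    f=192/np.tan(np.radians(float(d["vfov"]))/2);p=d["R"]@X+d["t"];return d["cx"]+f*p[0]/p[2],d["cy"]+f*p[1]/p[2]
E
python3 - <<'E'
from h import *
S=np.load("scene0.npz");T=np.load("top0.npz")
def crop(d,u,v,w,h,k=8):
    return cv2.resize(d["color"][v:v+h,u:u+w,::-1],(w*k,h*k),interpolation=cv2.INTER_NEAREST)
# top pipe, top ports ; scene pipe, scene ports
a=crop(T,300,160,48,36);b=crop(T,150,158,48,56-20)
c=crop(S,190,196,48,64-28);c=crop(S,190,196,48,36);e=crop(S,335,170,48,36+6)
c=crop(S,192,198,32,58,7)
m=np.zeros((600,790,3),np.uint8)
m[:288,:384]=a;m[:288,390:774]=cv2.resize(T["color"][160:214,150:222,::-1],(384,288),interpolation=cv2.INTER_NEAREST)
m[292:292+300,:165]=cv2.resize(S["color"][196:256,192:225,::-1],(165,300),interpolation=cv2.INTER_NEAREST)
m[292:292+300,390:790]=cv2.resize(S["color"][170:215,335:395,::-1],(400,300),interpolation=cv2.INTER_NEAREST)
cv2.imwrite("pics/m1.png",m)
k=1.5625
for n,p,z in(("can",(567,280),.112),("jar",(541,354),.09),("bottle",(641,389),.15),("carton",(432,223),.05),("cornerNearTop",(248,365),.26),("cornerFar",(219,192),.26)):print(n,plane(T,p[0]/k,p[1]/k,z).round(3))
E
```

```text
can [ 0.592 -0.259  0.112]
jar [ 0.463 -0.21   0.09 ]
bottle [ 0.395 -0.364  0.15 ]
carton [ 0.72  -0.023  0.05 ]
cornerNearTop [0.438 0.279 0.26 ]
cornerFar [0.721 0.331 0.26 ]
```

View pics/m1.png

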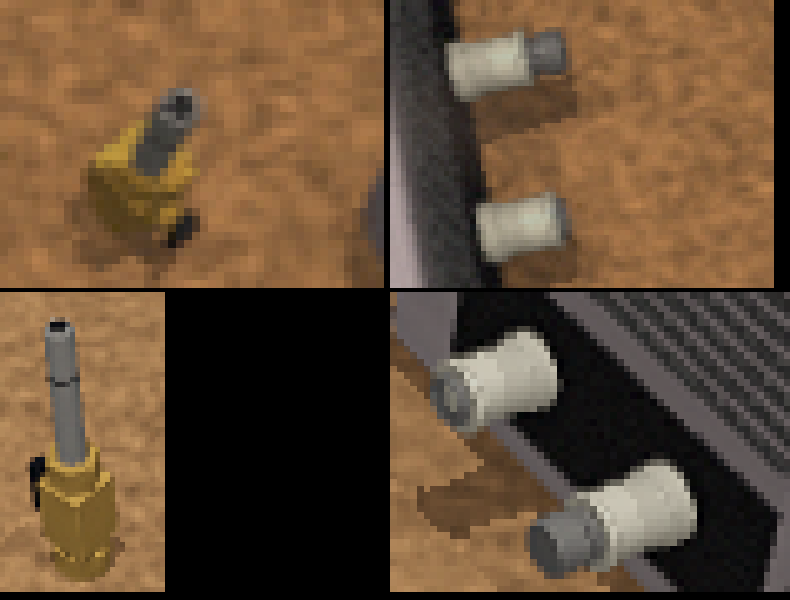

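```bash
python3 - <<'E'
from h import *
S=np.load("scene0.npz");T=np.load("top0.npz")
for n,a,b in(("tip",(203.5,202.3),(322.3,172.6)),("handle",(199.1,233.5),(322.3,188.3)),("inlet",(344.2,186),(182.3,200.2)),("plug",(358.5,207.4),(181.9,169.4))):
    X,e=tri((S,*a),(T,*b));print(n,X.round(4),np.round(e,4))
print("tip@165",plane(T,322.3,172.6,.165),plane(S,203.5,202.3,.165))
print("inl@75",plane(T,182.3,200.2,.075),plane(S,344.2,186,.075))
print("handle@41",plane(T,322.3,188.3,.041),plane(S,199.1,233.5,.041))
print("plug",plane(T,181.9,169.4,.075),plane(S,358.5,207.4,.075))
# cooler top outline edges
k=1.5625
P=[plane(T,u/k,v/k,.26) for u,v in((219,191),(249,366),(94,401),(65,222))]
for i in range(4):
    d=P[(i+1)%4]-P[i];print(np.linalg.norm(d).round(3),np.degrees(np.arctan2(d[1],d[0])).round(1))
E
```

```text
tip [ 0.6021 -0.1387  0.1668] [0.0006 0.0006]
handle [ 0.5811 -0.1545  0.0435] [0.0008 0.0008]
inlet [0.5494 0.2519 0.0755] [0.0014 0.0014]
plug [0.6389 0.253  0.0771] [0.0009 0.0009]
tip@165 [ 0.60234056 -0.13952426  0.165     ] [ 0.6003408 -0.1379718  0.165    ]
inl@75 [0.54898625 0.25058251 0.075     ] [0.54908542 0.25365743 0.075     ]
handle@41 [ 0.58163976 -0.15410166  0.041     ] [ 0.57852217 -0.1550089   0.041     ]
plug [0.63896495 0.25244548 0.075     ] [0.63707673 0.25516359 0.075     ]
0.291 -169.4
0.246 101.7
0.296 12.1
0.254 -79.3
```

```bash
cat >> h.py <<'E'
def go(pos,Rt=None):
    from station import sense
    s=sense();R=Ro.from_quat(s["tool_rot"]);sh=R.inv().apply(np.array(pos)-s["tcp_pos"])*1e3
    rv=np.zeros(3) if Rt is None else np.degrees((R.inv()*Rt).as_rotvec())
    print("row",sh.round(1).tolist(),rv.round(1).tolist())
def R3(x,z):
    x=np.array(x,float);z=np.array(z,float);z/=np.linalg.norm(z);x-=z*(x@z);x/=np.linalg.norm(x);return Ro.from_matrix(np.c_[x,np.cross(z,x),z])
def st():
    from station import sense
    s=sense();print("t",round(s["t"],2),"q",np.round(s["q"],2),"p",np.round(s["tcp_pos"],4),"F",np.round(s["force"],1),"gap",round(s["finger_gap"],3));M=Ro.from_quat(s["tool_rot"]).as_matrix();print("x",M[:,0].round(3),"y",M[:,1].round(3),"z",M[:,2].round(3))
E
python3 -c "
from h import *
st();go([.601,-.1385,.26])"
```

```text
t 0.1 q [-1.41  0.53  1.43  0.    1.18 -0.18] p [ 0.2082 -0.5886  0.2305] F [0.6 0.1 0.2] gap 0.996
x [ 0.333 -0.943 -0.002] y [-0.943 -0.333 -0.   ] z [-0.     0.002 -1.   ]
row [-293.5, -520.3, -28.8] [0.0, 0.0, 0.0]
```

Request:
servo_tool --pt "0 0 -30 0 0 0" --pt "-293.5 -520.3 -29 0 0 0" --pt "-293.5 -520.3 -29 0 0 0" --pt "-293.5 -520.3 -29 0 0 0" --pt "-293.5 -520.3 -29 0 0 0" --pt "-293.5 -520.3 -29 0 0 0" --pt "-293.5 -520.3 -29 0 0 0" --pt "-293.5 -520.3 -29 0 0 0" --pt "-293.5 -520.3 -29 0 0 0" --pt "-293.5 -520.3 -29 0 0 0" --gripper 50

```text
t: 1.35
tcp_pos: [0.579, -0.1636, 0.26]
tool_rot: [0.817, -0.577, -0.0, 0.0]
force: [1.1, -1.4, 0.6]
finger_gap: 0.585
```

Request:
servo_tool --pt "0 0 0 0 0 0" --pt "0 0 0 0 0 0"

```text
t: 1.6
tcp_pos: [0.5775, -0.1652, 0.2598]
tool_rot: [0.817, -0.577, -0.001, 0.0]
force: [-0.5, 0.5, -0.1]
finger_gap: 0.588
```

```bash
python3 -c "
from h import *
st();go([.601,-.1385,.26])
from station import *
d=snapshot('wrist');np.savez('w1.npz',**d);print(proj(d,np.array([.601,-.1385,.165])),d['R'].round(2),(-d['R'].T@d['t']).round(3))
cv2.imwrite('pics/w1.png',d['color'][:,:,::-1])"
```

```text
t 1.6 q [-0.46  0.46  1.46 -0.    1.22  0.77] p [ 0.5775 -0.1652  0.2598] F [-0.5  0.5 -0.1] gap 0.588
x [ 0.334 -0.943 -0.001] y [-0.943 -0.334  0.002] z [-0.002  0.    -1.   ]
row [-17.4, -31.0, -0.3] [0.0, 0.0, 0.0]
(np.float64(231.24514793870017), np.float64(159.24916168939637)) [[ 0.33 -0.94 -0.  ]
 [-0.89 -0.32  0.32]
 [-0.3  -0.11 -0.95]] [ 0.655 -0.139  0.402]
```

View pics/w1.png

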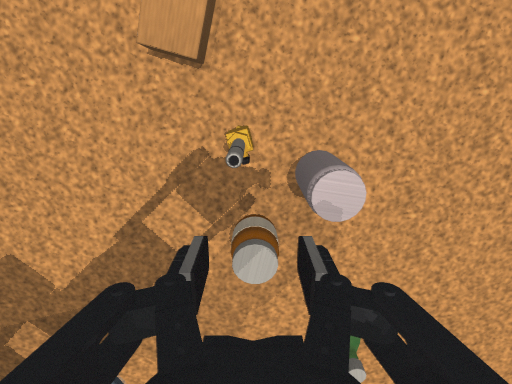

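```bash
python3 -c "
from h import *
d=np.load('w1.npz');p=plane(d,234,160,.165);print(p);p[2]=.2;go(p)"
```

```text
[ 0.60116465 -0.14093246  0.165     ]
row [-15.6, -31.0, 59.9] [0.0, 0.0, 0.0]
```

Request:
servo_tool --pt "-16 -31 0 0 0 0" --pt "-16 -31 40 0 0 0" --pt "-16 -31 80 0 0 0" --pt "-16 -31 105 0 0 0" --pt "-16 -31 130 0 0 0" --pt "-16 -31 130 0 0 0" --gripper 42

```text
t: 2.4
tcp_pos: [0.5995, -0.1412, 0.1285]
tool_rot: [0.816, -0.579, -0.003, 0.001]
force: [0.0, -0.4, 0.9]
finger_gap: 0.489
```

Request:
servo_tool --pt "0 0 0 0 0 0" --pt "0 0 0 0 0 0" --pt "0 0 0 0 0 0" --pt "0 0 0 0 0 0" --pt "0 0 0 0 0 0" --pt "0 0 0 0 0 0" --gripper 0 --newtons 50

```text
t: 3.15
tcp_pos: [0.6029, -0.1403, 0.1318]
tool_rot: [0.817, -0.577, 0.001, -0.0]
force: [0.4, 0.5, 6.7]
finger_gap: 0.158
```

```bash
python3 -c "
from h import *
st();go([.58,.08,.21])"
```

```text
t 3.15 q [-0.41  0.64  1.54 -0.    0.96  0.82] p [ 0.6029 -0.1403  0.1318] F [0.4 0.5 6.7] gap 0.158
x [ 0.334 -0.943  0.002] y [-0.943 -0.334 -0.002] z [ 0.002 -0.001 -1.   ]
row [-215.2, -52.1, -78.6] [0.0, 0.0, 0.0]
```

Request:
servo_tool --pt "0 0 -40 0 0 0" --pt "0 0 -80 0 0 0" --pt "-50 -12 -80 0 0 -3" --pt "-100 -24 -80 0 0 -6" --pt "-150 -36 -80 0 0 -9" --pt "-190 -46 -80 0 0 -12" --pt "-215 -52 -80 0 0 -12" --pt "-215 -52 -80 0 0 -12" --pt "-215 -52 -80 0 0 -12"

```text
t: 4.28
tcp_pos: [0.5792, 0.0798, 0.2099]
tool_rot: [0.872, -0.489, -0.0, 0.0]
force: [0.7, -0.8, -1.9]
finger_gap: 0.16
```

```bash
python3 -c "
from h import *
from station import *
st()
m=np.zeros((576,760,3),np.uint8)
d=snapshot('scene');T=snapshot('top');w=snapshot('wrist')
np.savez('s2.npz',**d);np.savez('t2.npz',**T)
P=np.array([.58,.08,.12])
for i,D in enumerate((d,T)):
    u,v=map(int,proj(D,P));m[288*i:288*i+288,:374]=cv2.resize(D['color'][v-36:v+36,u-47:u+47,::-1],(374,288));print(u,v)
m[:288,376:]=cv2.resize(w['color'][:,:,::-1],(384,288))
cv2.imwrite('pics/m2.png',m)"
```

```text
t 4.28 q [-0.05  0.5   1.56 -0.    1.09  0.97] p [0.5792 0.0798 0.2099] F [ 0.7 -0.8 -1.9] gap 0.16
x [ 0.522 -0.853  0.   ] y [-0.853 -0.522  0.001] z [-0.001 -0.001 -1.   ]
287 193
241 185
```

View pics/m2.png

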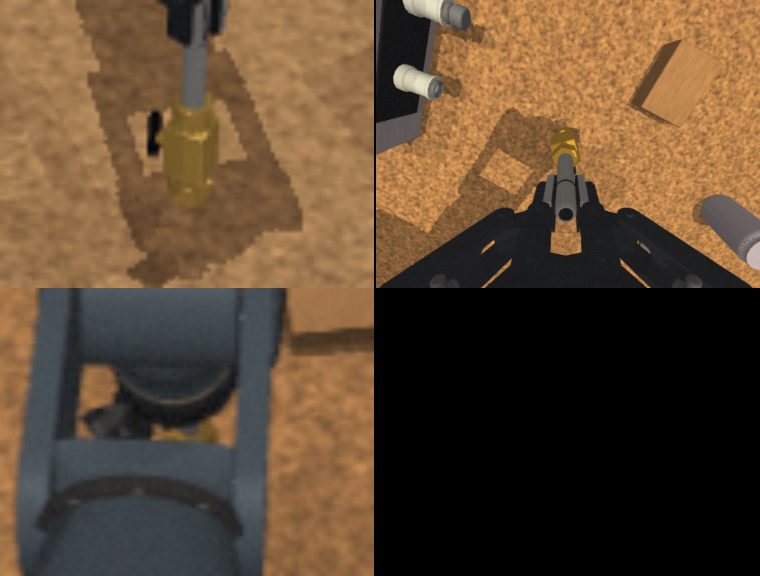

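Request:
servo_tool --pt "0 0 35 0 0 0" --pt "0 0 60 0 0 0" --pt "0 0 72 0 0 0" --pt "0 0 76 0 0 0" --pt "0 0 78 0 0 0" --pt "0 0 78 0 0 0"

```text
t: 5.18
tcp_pos: [0.58, 0.08, 0.1331]
tool_rot: [0.872, -0.489, 0.001, -0.0]
force: [-0.2, -0.2, -2.0]
finger_gap: 0.156
```

Request:
servo_tool --pt "0 0 0 0 0 0" --pt "0 0 0 0 0 0" --pt "0 0 0 0 0 0" --pt "0 0 0 0 0 0" --gripper 30

```text
t: 5.68
tcp_pos: [0.5795, 0.0801, 0.1326]
tool_rot: [0.872, -0.489, 0.0, -0.0]
force: [-1.0, 0.6, 0.5]
finger_gap: 0.349
```

```bash
python3 -c "
from h import *
st();c,s=np.cos(np.radians(50)),np.sin(np.radians(50));go([.45,-.06,.25],R3([s,-c,0],[c,s,0]));go([.45,-.06,.25],R3([-s,c,0],[c,s,0]))"
```

```text
t 5.67 q [-0.05  0.6   1.62  0.    0.91  0.97] p [0.5795 0.0801 0.1326] F [-1.   0.6  0.5] gap 0.349
x [ 0.522 -0.853  0.   ] y [-0.853 -0.522 -0.   ] z [ 0.  0. -1.]
row [51.9, 183.6, -117.5] [89.1, -14.6, -14.5]
row [51.9, 183.6, -117.5] [-19.1, -117.2, 117.3]
```

Request:
servo_tool --pt "0 0 -50 0 0 0" --pt "0 0 -100 0 0 0" --pt "10 40 -140 9 -1.5 -1.5" --pt "20 80 -140 19 -3 -3" --pt "30 120 -140 29 -5 -5" --pt "40 150 -140 39 -6.5 -6.5" --pt "50 170 -140 49 -8 -8" --pt "52 184 -140 59 -10 -10" --pt "52 184 -140 69 -11 -11" --pt "52 184 -140 79 -13 -13"

```text
t: 6.92
tcp_pos: [0.4497, -0.062, 0.2731]
tool_rot: [0.761, -0.321, 0.192, -0.53]
force: [-0.4, 1.3, 0.2]
finger_gap: 0.352
```

```bash
python3 -c "
from h import *
st();c,s=np.cos(np.radians(50)),np.sin(np.radians(50));go([.45,-.06,.25],R3([s,-c,0],[c,s,0]));"
```

```text
t 6.92 q [-1.09  0.52  2.18  1.1   1.37 -1.1 ] p [ 0.4497 -0.062   0.2731] F [-0.4  1.3  0.2] gap 0.352
x [ 0.72  -0.693 -0.048] y [-0.286 -0.232 -0.93 ] z [ 0.633  0.683 -0.365]
row [-0.1, 20.9, 10.0] [21.3, -3.4, -3.4]
```

```bash
cat >> h.py <<'E'
def tilt(az,dn):
    a,b=np.radians([az,dn]);z=np.array([np.cos(b)*np.cos(a),np.cos(b)*np.sin(a),-np.sin(b)]);return z,R3([np.sin(a),-np.cos(a),0],z)
E
python3 -c "
from h import *
z,R=tilt(50,22);G=np.array([.5795,.08,.097]);print(z)
go(G-.11*z,R);go(G+.013*z,R)"
```

```text
[ 0.59598229  0.71026404 -0.37460659]
row [8.4, 92.2, 133.5] [-0.7, -2.6, -4.0]
row [2.8, 93.8, 256.4] [-0.7, -2.6, -4.0]
```

Request:
servo_tool --pt "2 30 40 0 -1 -1" --pt "5 60 80 -0.7 -2 -3" --pt "8 80 110 -0.7 -2.6 -4" --pt "8.4 92 133 -0.7 -2.6 -4" --pt "8.4 92 133 -0.7 -2.6 -4" --pt "8.4 92 133 -0.7 -2.6 -4" --pt "8.4 92 133 -0.7 -2.6 -4" --gripper 45

```text
t: 7.8
tcp_pos: [0.5126, 0.0027, 0.1383]
tool_rot: [0.78, -0.284, 0.189, -0.524]
force: [0.1, -0.6, 0.1]
finger_gap: 0.53
```

```bash
python3 -c "
from h import *
from station import *
st();z,R=tilt(50,22);G=np.array([.5795,.08,.097]);go(G+.013*z,R)
w=snapshot('wrist');s=snapshot('scene');np.savez('w3.npz',**w);np.savez('s3.npz',**s)
for h in(0,.1,.165):print(proj(w,np.array([.5795,.08,h])),proj(s,np.array([.5795,.08,h])))
m=np.zeros((384,800,3),np.uint8);m[:,:400]=w['color'][:,56:456,::-1]
m[:,400:]=cv2.resize(s['color'][100:244,200:350,::-1],(400,384));cv2.imwrite('pics/m3.png',m)"
```

```text
t 7.8 q [-0.84  0.87  2.16  1.38  1.2  -1.45] p [0.5126 0.0027 0.1383] F [ 0.1 -0.6  0.1] gap 0.53
x [ 0.767 -0.642 -0.003] y [-0.246 -0.289 -0.925] z [ 0.593  0.71  -0.379]
row [1.9, -0.6, 123.3] [0.3, 0.1, -0.2]
(np.float64(253.45346327473158), np.float64(250.91259799160628)) (np.float64(286.2784860539089), np.float64(226.08964585948564))
(np.float64(253.28389461685495), np.float64(184.86515788029573)) (np.float64(287.5027684341461), np.float64(198.89717824584457))
(np.float64(253.12007849912166), np.float64(121.05834734857083)) (np.float64(288.36954175714385), np.float64(179.64532434803883))
```

View pics/m3.png

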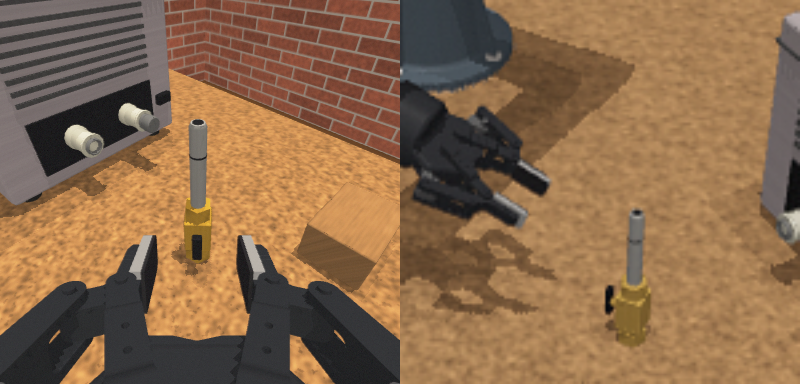

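Request:
servo_tool --pt "2 0 40 0 0 0" --pt "2 0 80 0 0 0" --pt "2 0 105 0 0 0" --pt "2 0 123 0 0 0" --pt "2 0 123 0 0 0"

```text
t: 8.52
tcp_pos: [0.5868, 0.0905, 0.091]
tool_rot: [0.78, -0.284, 0.188, -0.525]
force: [-0.3, -0.5, -0.3]
finger_gap: 0.52
```

Request:
servo_tool --pt "0 0 0 0 0 0" --pt "0 0 0 0 0 0" --pt "0 0 0 0 0 0" --pt "0 0 0 0 0 0" --pt "0 0 0 0 0 0" --gripper 0 --newtons 80

```text
t: 9.15
tcp_pos: [0.587, 0.0894, 0.0914]
tool_rot: [0.78, -0.285, 0.188, -0.525]
force: [-2.0, -1.9, 3.7]
finger_gap: 0.145
```

```bash
python3 -c "
from h import *
st();z,R=tilt(50,22);z2,R2=tilt(50,112);G=np.array([.5795,.08,.097])
print(z2);go(G+[0,0,.1]+.013*z,R);go(np.array([.53,.03,.10])+.013*z2,R2)"
```

```text
t 9.15 q [-0.55  0.97  2.06  1.67  1.17 -1.45] p [0.587  0.0894 0.0914] F [-2.  -1.9  3.7] gap 0.145
x [ 0.767 -0.642 -0.005] y [-0.246 -0.287 -0.926] z [ 0.593  0.711 -0.378]
[-0.24079248 -0.2869653  -0.92718385]
row [-0.2, -93.3, -38.0] [0.2, 0.2, -0.2]
row [-5.6, 36.1, -79.2] [-89.8, 0.3, -0.0]
```

Request:
servo_tool --pt "0 -50 -20 0 0 0" --pt "0 -93 -38 0 0 0" --pt "0 -93 -38 -10 0 0" --pt "0 -93 -45 -20 0 0" --pt "0 -93 -55 -30 0 0" --pt "0 -93 -65 -40 0 0" --pt "-2 -93 -75 -50 0 0" --pt "-4 -93 -85 -60 0 0" --pt "-5 -93 -95 -70 0 0" --pt "-5 -93 -100 -80 0 0"

```text
t: 10.4
tcp_pos: [0.5462, 0.0484, 0.2153]
tool_rot: [0.936, -0.34, -0.033, 0.086]
force: [1.0, 0.9, -3.6]
finger_gap: 0.15
```

```bash
python3 -c "
from h import *
from station import *
st();z2,R2=tilt(50,112)
go(np.array([.53,.03,.10])+.013*z2,R2)"
```

```text
t 10.4 q [-0.04  0.5   1.55 -0.15  1.21  0.72] p [0.5462 0.0484 0.2153] F [ 1.   0.9 -3.6] gap 0.15
x [ 0.767 -0.642 -0.004] y [-0.63  -0.755  0.183] z [-0.12  -0.138 -0.983]
row [-0.2, 5.6, 130.5] [-11.5, 0.2, 0.1]
```

Request:
servo_tool --pt "0 2 40 -6 0 0" --pt "0 5 70 -11.5 0 0" --pt "0 5.6 85 -11.5 0 0" --pt "0 5.6 85 -11.5 0 0" --pt "0 5.6 85 -11.5 0 0"

```text
t: 11.02
tcp_pos: [0.5338, 0.0326, 0.1333]
tool_rot: [0.923, -0.335, -0.066, 0.175]
force: [0.3, 0.8, -2.7]
finger_gap: 0.144
```

```bash
python3 -c "
from h import *
from station import *
st();z2,R2=tilt(50,112)
go(np.array([.53,.03,.022])+.013*z2,R2)
w=snapshot('wrist');s=snapshot('scene')
p=np.array(sense()['tcp_pos']);u,v=map(int,proj(s,p))
m=np.zeros((384,800,3),np.uint8);m[:,:400]=w['color'][:,56:456,::-1]
m[:,400:]=cv2.resize(s['color'][v-58:v+38,u-50:u+50,::-1],(400,384));cv2.imwrite('pics/m4.png',m)"
```

```text
t 11.03 q [ 0.01  0.66  1.56 -0.3   1.19  0.86] p [0.5338 0.0326 0.1333] F [ 0.3  0.8 -2.7] gap 0.144
x [ 0.767 -0.642 -0.004] y [-0.596 -0.714  0.368] z [-0.239 -0.28  -0.93 ]
row [-0.8, -36.7, 118.1] [-0.4, 0.2, 0.2]
```

View pics/m4.png

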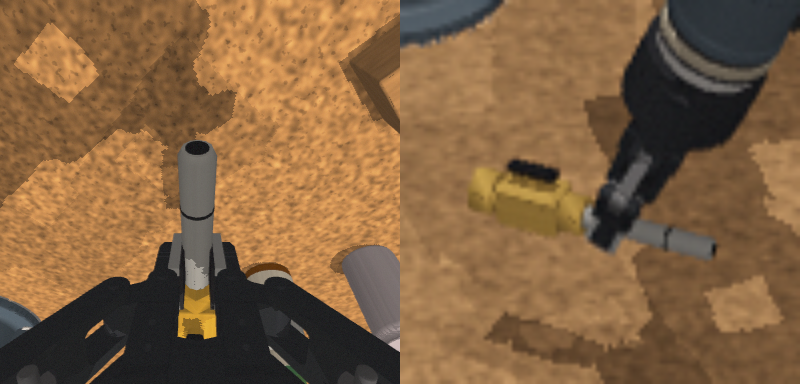

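Request:
servo_tool --pt "-0.5 -15 50 0 0 0" --pt "-1 -28 90 0 0 0" --pt "-1 -34 108 0 0 0" --pt "-1 -36.7 117 0 0 0" --pt "-1 -36.7 117 0 0 0"

```text
t: 11.75
tcp_pos: [0.5268, 0.0269, 0.0105]
tool_rot: [0.923, -0.334, -0.066, 0.176]
force: [0.1, -0.3, -2.7]
finger_gap: 0.143
```

Request:
servo_tool --pt "0 -0.8 2 0 0 0" --pt "0 -1.6 4 0 0 0" --pt "0 -1.6 4 0 0 0"

```text
t: 12.12
tcp_pos: [0.5263, 0.0271, 0.0059]
tool_rot: [0.923, -0.334, -0.066, 0.176]
force: [0.1, 0.3, -3.0]
finger_gap: 0.147
```

Request:
servo_tool --pt "0 0 0 0 0 0" --pt "0 0 0 0 0 0" --pt "0 0 0 0 0 0" --pt "0 0 0 0 0 0" --gripper 40

```text
t: 12.62
tcp_pos: [0.5261, 0.027, 0.0057]
tool_rot: [0.923, -0.334, -0.067, 0.176]
force: [-0.6, 1.1, 1.5]
finger_gap: 0.469
```

Request:
servo_tool --pt "0 0 -40 0 0 0" --pt "0 0 -90 0 0 0" --pt "0 0 -140 0 0 0" --pt "0 0 -190 0 0 0" --pt "0 0 -190 10 0 0" --pt "0 0 -190 20 0 0" --pt "0 0 -190 22 0 0" --pt "0 0 -190 22 0 0"

```text
t: 13.62
tcp_pos: [0.5717, 0.08, 0.1821]
tool_rot: [0.94, -0.341, -0.002, -0.003]
force: [1.0, -0.2, -0.6]
finger_gap: 0.467
```

```bash
python3 -c "
from h import *
from station import *
st()
w=snapshot('wrist');s=snapshot('scene');np.savez('w5.npz',**w);np.savez('s5.npz',**s)
u,v=map(int,proj(s,np.array([.5,0,.01])))
m=np.zeros((384,800,3),np.uint8);m[:,:400]=cv2.resize(w['color'][:,:,::-1],(400,300))[0:1].repeat(384,0) if 0 else cv2.copyMakeBorder(cv2.resize(w['color'][:,:,::-1],(400,300)),0,84,0,0,0)
m[:,400:]=cv2.resize(s['color'][v-48:v+48,u-50:u+50,::-1],(400,384));cv2.imwrite('pics/m5.png',m);print(u,v)"
```

```text
t 13.62 q [-0.06  0.53  1.6   0.01  1.02  0.64] p [0.5717 0.08   0.1821] F [ 1.  -0.2 -0.6] gap 0.467
x [ 0.767 -0.642 -0.006] y [-0.642 -0.767 -0.004] z [-0.002  0.006 -1.   ]
249 209
```

View pics/m5.png

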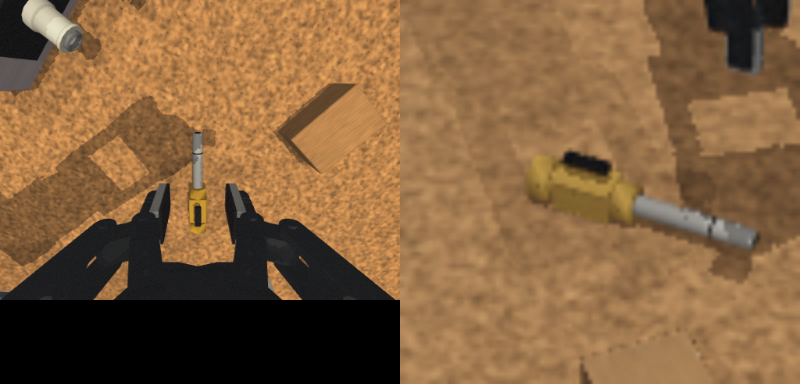

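```bash
python3 -c "
from h import *
w=np.load('w5.npz');s=np.load('s5.npz');C=w['color'].astype(int)
hsv=cv2.cvtColor(w['color'],cv2.COLOR_RGB2HSV)
k=1/.78125
print('handle',plane(w,198*k-.5,214*k-.5,.043));print('tip',plane(w,197.3*k-.5,132*k-.5,.018))
# scene: scale 4, origin (199,161)
f=lambda x,y:(199+(x-400)/4-.5,161+y/4-.5)
print('tip s',plane(s,*f(755,239),.014),'handle s',plane(s,*f(586,163),.043))
m=(hsv[...,0]>18)&(hsv[...,0]<32)&(hsv[...,1]>150)&(hsv[...,2]>90);m[:, :235]=0;m[:,275:]=0
y,x=np.where(m);print(len(x),x.min(),x.max(),y.min(),y.max(),np.median(x))
"
```

```text
handle [ 0.4989158  -0.00725745  0.043     ]
tip [0.57499454 0.08520197 0.018     ]
tip s [0.57228201 0.08472392 0.014     ] handle s [ 0.49772175 -0.01238972  0.043     ]
1020 242 264 236 299 253.0
```

```bash
python3 -c "
from h import *
z,R=tilt(50.6,90);go([.4965,-.0095,.004],R)"
```

```text
row [0.4, 118.7, 177.3] [-0.2, 0.3, -0.4]
```

Request:
servo_tool --pt "0.4 60 0 0 0 0" --pt "0.4 118.5 20 -0.2 0.3 -0.4" --pt "0.4 118.5 60 -0.2 0.3 -0.4" --pt "0.4 118.5 100 -0.2 0.3 -0.4" --pt "0.4 118.5 140 -0.2 0.3 -0.4" --pt "0.4 118.5 165 -0.2 0.3 -0.4" --pt "0.4 118.5 177 -0.2 0.3 -0.4" --pt "0.4 118.5 177 -0.2 0.3 -0.4" --gripper 48

```text
t: 14.72
tcp_pos: [0.4962, -0.0091, 0.0036]
tool_rot: [0.941, -0.337, -0.0, -0.001]
force: [-0.5, 0.4, 0.2]
finger_gap: 0.561
```

Request:
servo_tool --pt "0 0 0 0 0 0" --pt "0 0 0 0 0 0" --pt "0 0 0 0 0 0" --pt "0 0 0 0 0 0" --pt "0 0 0 0 0 0" --gripper 0 --newtons 90

```text
t: 15.35
tcp_pos: [0.4967, -0.0096, 0.0056]
tool_rot: [0.941, -0.338, 0.001, -0.001]
force: [0.2, 1.8, 7.2]
finger_gap: 0.31
```

Request:
servo_tool --pt "0 0 -20 0 0 0" --pt "0 0 -40 0 0 0" --pt "0 0 -60 0 0 0" --pt "0 0 -60 0 0 0"

```text
t: 15.85
tcp_pos: [0.4968, -0.0099, 0.0656]
tool_rot: [0.941, -0.338, 0.002, -0.001]
force: [-0.1, -0.6, -3.3]
finger_gap: 0.307
```

```bash
python3 -c "
from h import *
from station import *
st()
w=snapshot('wrist');s=snapshot('scene');np.savez('w6.npz',**w);np.savez('s6.npz',**s)
p=np.array(sense()['tcp_pos']);u,v=map(int,proj(s,p))
m=np.zeros((384,800,3),np.uint8);m[:,:400]=w['color'][:,56:456,::-1]
m[:,400:]=cv2.resize(s['color'][v-48:v+48,u-40:u+60,::-1],(400,384));cv2.imwrite('pics/m6.png',m);print(u,v)"
```

```text
t 15.85 q [-0.25  0.64  1.89  0.    0.62  0.44] p [ 0.4968 -0.0099  0.0656] F [-0.1 -0.6 -3.3] gap 0.307
x [ 0.772 -0.636  0.003] y [-0.636 -0.772 -0.003] z [ 0.004  0.    -1.   ]
245 194
```

View pics/m6.png

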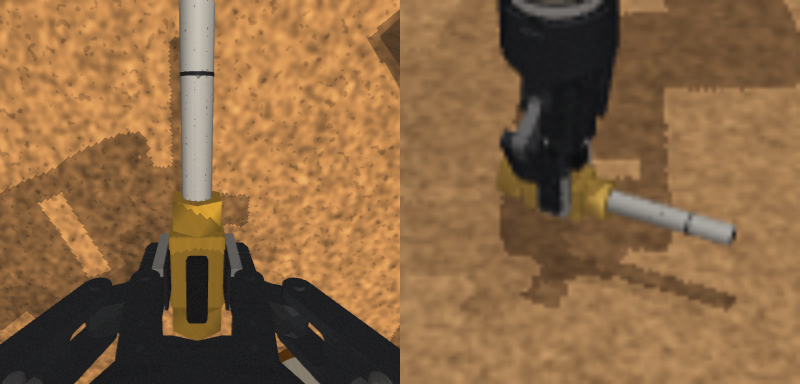

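```bash
python3 -c "
from h import *
w=np.load('w6.npz');s=np.load('s6.npz')
p=np.array([.4968,-.0099,.0656]);M=R3([.772,-.636,.003],[.004,0,-1]).as_matrix()
def L(X):return (M.T@(X-p)*1e3).round(1)
a=.0656+.0084
print('ring top',L(plane(w,252.7,72.5,a+.0075)))
print('tip scene at axis height',L(plane(s,205+333/4-.5,146+234/4-.5,a)))
print('nut edge top', L(plane(w,255,199,a+.0075)),'handle',L(plane(w,196.5+56-.5,290,a+.029)))
ax=np.array([np.cos(np.radians(101)),np.sin(np.radians(101)),0])
print(ax)
"
```

```text
ring top [  0.9 -90.6 -15.7]
tip scene at axis height [  -1.8 -120.4   -8.1]
nut edge top [  2.  -34.5 -15.8] handle [  0.5   0.9 -37.4]
[-0.190809    0.98162718  0.        ]
```

```bash
python3 -c "
from h import *
z,R=tilt(101,90);ax=np.array([-.1908,.9816,0]);go(np.array([.5494,.252,.0666])-.151*ax,R)"
```

```text
row [-8.4, -140.0, -2.2] [-0.1, -0.0, -50.5]
```

Request:
servo_tool --pt "-1 -20 -2 0 0 -10" --pt "-3 -50 -2 0 0 -20" --pt "-5 -80 -2 0 0 -30" --pt "-7 -110 -2 0 0 -40" --pt "-8.4 -140 -2.2 0 0 -50" --pt "-8.4 -140 -2.2 0 0 -50.5" --pt "-8.4 -140 -2.2 0 0 -50.5"

```text
t: 16.82
tcp_pos: [0.5769, 0.1036, 0.0656]
tool_rot: [0.995, 0.096, -0.001, -0.001]
force: [0.7, -0.4, -3.2]
finger_gap: 0.31
```

```bash
python3 -c "
from h import *
from station import *
st()
w=snapshot('wrist');s=snapshot('scene');T=snapshot('top')
for n,D in zip('wst',(w,s,T)):np.savez(n+'7.npz',**D)
m=np.zeros((600,800,3),np.uint8);m[:300,:400]=cv2.resize(w['color'][:,:,::-1],(400,300))
I=np.array([.549,.24,.075])
for n,D,o in(('s',s,(0,400)),('t',T,(300,0))):
    u,v=map(int,proj(D,I));print(n,u-25,v-18);m[o[0]:o[0]+296,o[1]:o[1]+400]=cv2.resize(D['color'][v-18:v+19,u-25:u+25,::-1],(400,296),interpolation=cv2.INTER_CUBIC)
c=w['color'][0:150,156:356,::-1];m[300:600,400:]=cv2.resize(c,(400,300),interpolation=cv2.INTER_CUBIC)
cv2.imwrite('pics/m7.png',m)"
```

```text
t 16.82 q [-0.01  0.71  1.65  0.    0.78 -0.21] p [0.5769 0.1036 0.0656] F [ 0.7 -0.4 -3.2] gap 0.31
x [ 0.982  0.191 -0.002] y [ 0.191 -0.982 -0.001] z [-0.002  0.001 -1.   ]
s 314 168
t 161 182
```

View pics/m7.png

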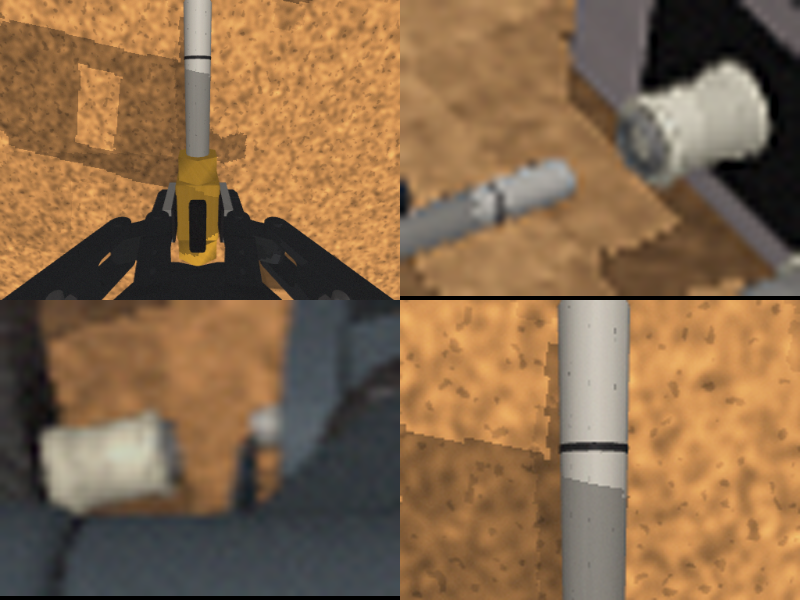

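```bash
python3 -c "
from h import *
s=np.load('s7.npz');T=np.load('t7.npz')
p=np.array([.5769,.1036,.0656]);ax=np.array([-.1908,.9816,0])
tip=p+[0,0,.0084]+.121*ax
print('tip pred',tip,proj(s,tip),'obs 334.75 189.5')
t=lambda X:((proj(s,X)[0]-314+.5)*8+400,(proj(s,X)[1]-168+.5)*8)
for a in(-.03,0,.03):print('crop axis pt',t(tip+ax*a))
I=np.array([.5494,.252,.0755]);print('mouth',t(I),t(I+.048*ax))
tt=lambda X:((proj(T,X)[0]-161+.5)*8,(proj(T,X)[1]-182+.5)*8+300)
print('top tip',tt(tip),'mouth',tt(I),'base',tt(I+.048*ax),tt(tip-ax*.03))
# pipe silhouette centreline in scene: grey pixels
g=s['color'].astype(int);
for u in range(318,335):
    c=g[183:203,u];m=(c[:,2]>95)&(abs(c[:,0]-c[:,2])<35);r=np.where(m)[0]
    if len(r):print(u,r.min()+183,r.max()+183,end='; ')
"
```

```text
tip pred [0.5538132 0.2223736 0.074    ] (np.float64(334.15489262958357), np.float64(189.56496918145496)) obs 334.75 189.5
crop axis pt (np.float64(490.22168846524073), np.float64(204.09322486893598))
crop axis pt (np.float64(565.2391410366686), np.float64(176.51975345163964))
crop axis pt (np.float64(639.1018636546551), np.float64(149.37071544649666))
mouth (np.float64(641.6232328860442), np.float64(148.3970227200207)) (np.float64(757.5998063686161), np.float64(105.76915770333858))
top tip (np.float64(253.8292704288931), np.float64(435.1516986541592)) mouth (np.float64(170.2226526841905), np.float64(448.31353134157985)) base (np.float64(37.94586223338547), np.float64(476.2644404614023)) (np.float64(336.2236660810697), np.float64(417.73881944449977))
318 193 197; 319 193 197; 320 193 196; 321 192 196; 322 192 196; 323 192 195; 324 191 195; 325 191 195; 326 190 191; 327 190 193; 328 190 194; 329 189 193; 330 189 193; 331 189 193; 332 188 192; 333 188 192; 334 188 192;
```

Request:
servo_tool --pt "1 0 -1 0 0 0" --pt "1 -10 -1 0 0 0" --pt "1 -20 -1 0 0 0" --pt "1 -26 -1 0 0 0" --pt "1 -32 -1 0 0 0" --pt "1 -36 -1 0 0 0" --pt "1 -38 -1 0 0 0" --newtons 110

```text
t: 17.85
tcp_pos: [0.5701, 0.1412, 0.0673]
tool_rot: [0.995, 0.097, -0.002, -0.0]
force: [-3.9, -3.4, -2.8]
finger_gap: 0.302
```

Request:
servo_tool --pt "-0.8 0 0 0 0 0" --pt "-0.8 -2 0 0 0 0" --pt "-0.8 -4 0 0 0 0" --pt "-0.8 -4 0 0 0 0"

```text
t: 18.35
tcp_pos: [0.5693, 0.1448, 0.0675]
tool_rot: [0.995, 0.097, -0.001, -0.0]
force: [-4.7, -3.4, -4.6]
finger_gap: 0.305
```

Request:
servo_tool --pt "0 -3 0 0 0 0" --pt "0 -6 0 0 0 0" --pt "0 -9 0 0 0 0" --pt "0 -9 0 0 0 0"

```text
t: 18.85
tcp_pos: [0.5678, 0.1526, 0.0676]
tool_rot: [0.995, 0.097, -0.001, 0.0]
force: [-3.7, -5.2, -4.1]
finger_gap: 0.306
```

Request:
servo_tool --pt "-0.7 0 0 0 0 0" --pt "-0.7 -2 0 0 0 0" --pt "-0.7 -4 0 0 0 0" --pt "-0.7 -4 0 0 0 0"

```text
t: 19.35
tcp_pos: [0.567, 0.1564, 0.0677]
tool_rot: [0.995, 0.097, -0.0, 0.0]
force: [-3.3, -5.8, -5.1]
finger_gap: 0.304
```

Request:
servo_tool --pt "0 -2 0 0 0 0" --pt "0 -4 0 0 0 0" --pt "0 -4 0 0 0 0"

```text
t: 19.73
tcp_pos: [0.5662, 0.1601, 0.0676]
tool_rot: [0.995, 0.097, -0.0, 0.001]
force: [-2.7, -7.1, -4.9]
finger_gap: 0.3
```

Request:
servo_tool --pt "0 -1.5 0 0 0 0" --pt "0 -3 0 0 0 0" --pt "0 -3 0 0 0 0"

```text
t: 20.1
tcp_pos: [0.5664, 0.1602, 0.0679]
tool_rot: [0.995, 0.098, -0.0, 0.003]
force: [-3.3, -15.6, -4.3]
finger_gap: 0.301
```

Request:
servo_tool --pt "0 -1 0 0 0 0" --pt "0 -2 0 0 0 0" --pt "0 -2 0 0 0 0"

```text
t: 20.48
tcp_pos: [0.5666, 0.1603, 0.0681]
tool_rot: [0.995, 0.098, 0.0, 0.004]
force: [-1.6, -21.6, -3.5]
finger_gap: 0.303
```

```bash
python3 -c "
from h import *
from station import *
st()
w=snapshot('wrist');s=snapshot('scene')
m=np.zeros((400,800,3),np.uint8);m[:384,:400]=cv2.resize(w['color'][0:192,156:356,::-1],(400,384),interpolation=cv2.INTER_CUBIC)
u,v=map(int,proj(s,np.array([.555,.23,.075])));m[:296,400:]=cv2.resize(s['color'][v-18:v+19,u-25:u+25,::-1],(400,296),interpolation=cv2.INTER_CUBIC)
cv2.imwrite('pics/m8.png',m)"
```

```text
t 20.48 q [ 0.09  0.71  1.65 -0.01  0.79 -0.1 ] p [0.5666 0.1603 0.0681] F [ -1.6 -21.6  -3.5] gap 0.303
x [ 0.981  0.195 -0.001] y [ 0.195 -0.981  0.009] z [ 0.001 -0.009 -1.   ]
```

View pics/m8.png

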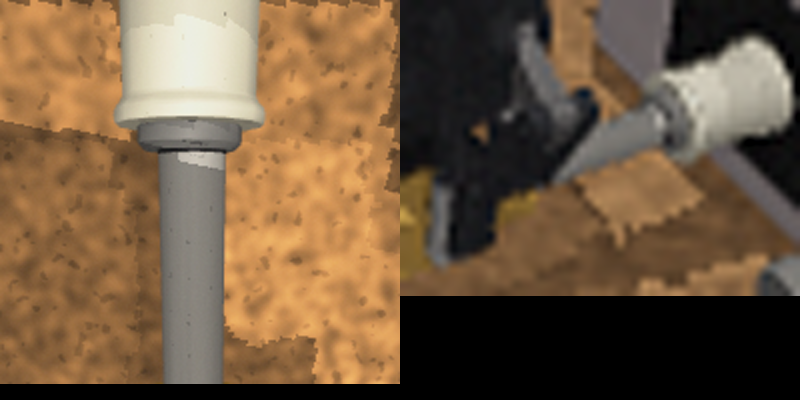

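Request:
servo_tool --pt "0 2 0 0 0 0" --pt "0 3 0 0 0 0" --pt "0 3 0 0 0 0"

```text
t: 20.95
tcp_pos: [0.5663, 0.1602, 0.0678]
tool_rot: [0.995, 0.097, -0.0, 0.002]
force: [-2.9, -12.0, -4.2]
finger_gap: 0.301
```

Request:
servo_tool --pt "0 0 0 0 0 0" --pt "0 0 0 0 0 0" --pt "0 0 0 0 0 0" --pt "0 0 0 0 0 0" --pt "0 0 0 0 0 0" --gripper 52

```text
t: 21.58
tcp_pos: [0.5665, 0.1639, 0.0681]
tool_rot: [0.995, 0.096, 0.001, -0.001]
force: [0.4, 0.4, -0.1]
finger_gap: 0.61
```

Request:
servo_tool --pt "0 0 -20 0 0 0" --pt "0 0 -50 0 0 0" --pt "0 0 -90 0 0 0" --pt "0 40 -130 0 0 0" --pt "0 90 -150 0 0 0" --pt "0 130 -150 0 0 0" --pt "0 130 -150 0 0 0" --pt "0 130 -150 0 0 0"

```text
t: 22.58
tcp_pos: [0.5904, 0.0363, 0.2175]
tool_rot: [0.995, 0.096, 0.0, -0.001]
force: [-0.3, 0.2, -0.3]
finger_gap: 0.606
```

```bash
python3 -c "
from h import *
from station import *
st()
w=snapshot('wrist');s=snapshot('scene')
m=np.zeros((600,800,3),np.uint8);m[:384,:512]=w['color'][:,:,::-1]
u,v=map(int,proj(s,np.array([.56,.18,.075])));m[384:600,512:800]=cv2.resize(s['color'][v-27:v+27,u-36:u+36,::-1],(288,216),interpolation=cv2.INTER_CUBIC)
m[384:600,:288]=cv2.resize(s['color'][:,:,::-1],(288,216))
cv2.imwrite('pics/m9.png',m)"
```

```text
t 22.57 q [-0.13  0.5   1.53  0.    1.11 -0.32] p [0.5904 0.0363 0.2175] F [-0.3  0.2 -0.3] gap 0.606
x [0.982 0.191 0.   ] y [ 0.191 -0.982 -0.002] z [-0.     0.002 -1.   ]
```

View pics/m9.png

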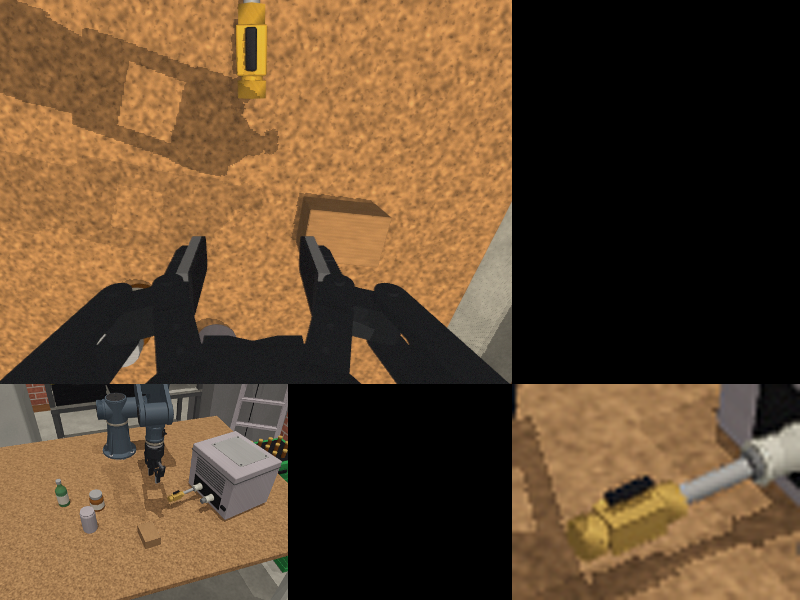

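```bash
python3 -c "
from h import *
from station import *
w=snapshot('wrist');c=w['color'].astype(int).max(2)<45
c[:, :235]=0;c[:,268:]=0;c[:20]=0;c[85:]=0
y,x=np.where(c);u,v=(x.min()+x.max())/2,(y.min()+y.max())/2;print(u,v,y.min(),y.max())
H=plane(w,u,v,.104);ax=np.array([-.1908,.9816,0])
print('handle',H,'expected home',np.array([.5494,.252,0])-.094*ax,'along/lat err',(H-np.array([.5494,.252,.104]))@ax+.094)
print('tail',plane(w,252,97,.080),'exp',np.array([.5494,.252,0])-.135*ax)
"
```

```text
251.0 49.5 28 71
handle [0.56640403 0.15267663 0.104     ] expected home [0.5673352 0.1597296 0.       ] along/lat err -0.006740187578464341
tail [0.57417799 0.11656898 0.08      ] exp [0.575158 0.119484 0.      ]
```

Request:
servo_tool --pt "0 -40 0 0 0 0" --pt "0 -80 0 0 0 0" --pt "0 -80 0 0 0 0" --pt "0 -80 0 0 0 0"

```text
t: 23.22
tcp_pos: [0.5756, 0.1149, 0.2179]
tool_rot: [0.995, 0.097, 0.001, -0.0]
force: [0.2, -0.5, 0.3]
finger_gap: 0.607
```

```bash
python3 -c "
from h import *
from station import *
st();w=snapshot('wrist');np.savez('w10.npz',**w);cv2.imwrite('pics/w10.png',w['color'][:,:,::-1])
I=np.array([.5494,.252,.0825]);ax=np.array([-.1908,.9816,0])
for a in(-.057,-.01,0,.01):print(a,np.round(proj(w,I+a*ax),1))
u=int(proj(w,I-.02*ax)[0]);g=w['color'].astype(int)
v0,v1=int(proj(w,I+.02*ax)[1]),int(proj(w,I-.065*ax)[1]);print(u,v0)
for v in range(max(v0,0),v1):print(v,g[v,u-4:u+5].mean(0).round().astype(int).tolist(),end=' ')
"
```

```text
t 23.23 q [ 0.01  0.49  1.55  0.    1.1  -0.19] p [0.5756 0.1149 0.2179] F [ 0.2 -0.5  0.3] gap 0.607
x [0.981 0.193 0.001] y [ 0.193 -0.981 -0.   ] z [ 0.001  0.001 -1.   ]
-0.057 [253.1  95.1]
-0.01 [253.2  38.8]
0 [253.2  26. ]
0.01 [253.2  12.8]
253 0
0 [222, 221, 199] 1 [225, 226, 205] 2 [225, 226, 205] 3 [225, 226, 205] 4 [225, 226, 205] 5 [225, 225, 205] 6 [225, 226, 205] 7 [225, 225, 205] 8 [225, 226, 205] 9 [226, 226, 205] 10 [225, 225, 205] 11 [225, 225, 205] 12 [225, 225, 205] 13 [225, 225, 205] 14 [225, 225, 205] 15 [224, 221, 196] 16 [214, 207, 179] 17 [209, 200, 174] 18 [222, 217, 190] 19 [225, 226, 205] 20 [225, 226, 206] 21 [223, 222, 198] 22 [134, 128, 111] 23 [108, 103, 92] 24 [124, 121, 115] 25 [131, 128, 122] 26 [136, 133, 126] 27 [136, 133, 126] 28 [118, 115, 109] 29 [94, 92, 87] 30 [98, 96, 92] 31 [108, 104, 99] 32 [39, 39, 39] 33 [60, 59, 57] 34 [158, 153, 143] 35 [174, 168, 157] 36 [176, 171, 160] 37 [175, 170, 159] 38 [176, 170, 160] 39 [175, 170, 159] 40 [176, 170, 159] 41 [175, 169, 159] 42 [176, 170, 159] 43 [175, 170, 159] 44 [175, 170, 159] 45 [176, 169,
[... 407 characters left out ...]
 [174, 168, 157] 68 [174, 168, 157] 69 [173, 167, 157] 70 [173, 168, 157] 71 [173, 167, 156] 72 [173, 168, 157] 73 [173, 167, 157] 74 [172, 167, 157] 75 [173, 167, 157] 76 [173, 167, 157] 77 [173, 167, 157] 78 [173, 167, 156] 79 [172, 166, 156] 80 [172, 166, 157] 81 [172, 166, 156] 82 [172, 166, 156] 83 [172, 166, 155] 84 [171, 165, 155] 85 [162, 156, 147] 86 [164, 158, 148] 87 [164, 159, 149] 88 [139, 134, 127] 89 [138, 133, 125] 90 [138, 133, 125] 91 [139, 133, 126] 92 [140, 135, 127] 93 [144, 139, 130] 94 [144, 139, 131] 95 [144, 139, 130] 96 [144, 139, 130] 97 [143, 139, 130] 98 [148, 144, 135] 99 [147, 143, 133] 100 [130, 111, 80] 101 [174, 128, 44] 102 [181, 133, 44] 103 [184, 136, 45]
```

```bash
python3 -c "
from station import *
print(sign_off())"
```

```text
the job is handed in; nothing more can be done
None
```

The supply pipe is fully home in the cooler's open port, handle on top and let go. I signed the job off at about 23 s of the 72 s allowed; no verdict is reported.

**What I did**
- I lifted the pipe out from between the jar and the can, stood it in a clear spot and gripped it again from the side.
- I tipped it over and laid it on the bench with the handle up. I then gripped the valve flats from above and pushed the pipe straight into the port.

**Last checks**
- **Depth:** the push stopped dead at about 22 N, well above the seal's 10 N. After release, the black ring mark sat right at the collet edge in the wrist picture, with no bare pipe between.
- **Handle:** the last pictures after letting go show it pointing up.
- **Clearance:** the arm was clear above the pipe, reading about 0 N. The jar, can, bottle and carton looked undisturbed.

**Disagreement:** compared with my first estimate of the port mouth, the handle came out about 7 mm and the tail about 3 mm short of home. I put that down to error in that estimate and trusted the ring mark and the hard stop. I did not measure the tilt or sideways offset after release.

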